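# Clamp a jar in a one-handed kitchen workboard

### The job

Slide the workboard's clamp bar up to the jar and on until the jar is snug between bar and fixed jaw, without crushing it. Then slide the thumb wedge along its ramp under the bridge until it jams the bar firmly, as with a good thumb's push and no harder, and let go, leaving the jar upright and the other things on the counter alone.

Things in the scene. Friction and masses are not known exactly. Their poses are not given: they have to be found in the camera images.
- board: One-handed kitchen workboard: light wood slab 240 (its x) x 320 (its y) x 15 mm thick, level, fixed to the counter. Origin: centre of its underside. It carries the fixed jaw at its +y end, the clamp bar that slides along y, and the bridge with the wedge at y = -100 mm. The wedge slides along x, across and on top of the bar's tongue.
- fixed_jaw (a point): Middle of the fixed jaw's rubber clamping face, which looks to the board's -y, at y = +125 mm, 40 mm above the counter. The jaw is an upright block 110 mm wide along x, top 70 mm above the counter.
- bridge (a point): Top centre of the bridge, 62 mm above the counter. Two wooden cheeks (board x -29 to +29 mm, 34 mm apart along y, 50 mm over all) carry a metal ramp (x -20 to +20 mm) whose underside slopes down to +x, 1 in 10. Ramp heights differ by +-2 mm, so where the wedge jams (its origin somewhere in board x -39 to +3 mm) must be felt.
- bar: Wooden clamp bar. Origin: middle of its clamping face, at the board's top; axes as the board's, +y to the jar. Jaw block x +-45, y -24 to 0 mm, top 60 mm above the counter; flat tongue 50 mm wide runs 200 mm back (-y) under the bridge, its top 27 mm above the counter. Slides along y with about 2 N, stays where left; face free from board y -30 to +70 mm, at about +57 mm when the jar is snug.
- bar_post (a point): Top centre of the bar's post: 18 x 18 mm, standing on the jaw block from 60 to 102 mm above the counter, 15 mm behind the clamping face. Push it from behind (towards +y) or pinch it.
- wedge: Loose bare metal thumb wedge (160 g) in its guide, drawn back. 110 (x) x 30 (y) mm, 22 mm thick at -x, 11 mm at its +x end, which points under the ramp. Origin: centre of its underside, 27 mm above the counter; axes as the board's. Pushed 8 to 66 mm along +x with about 1 N it meets the ramp, then jams hard within 1 mm and stays. A steady push of 14 to 20 N jams it firmly; under 10 N is too weak, over 25 N overdrives it.
- wedge_tab (a point): Top centre of the wedge's thumb tab, which stands at its thick end: 16 (x) x 24 (y) mm, from 50 to 85 mm above the counter; its back face, where to push, is 8 mm behind this point (-x), 55 mm behind the wedge's origin.
- jar: Lidded glass jar, diameter 68 mm, height 85 mm, 0.28 to 0.56 kg, standing loose on the board between bar and fixed jaw. Origin: centre of its underside, z up. Pushed (up to 5 N) it slides along until it meets the fixed jaw. It stands a squeeze of up to 30 N; 3 to 8 N is plenty, so some 11 N of push on the bar in all (friction of bar and jar included) is right.
- mug: Bystander: white mug, 76 mm diameter, 90 mm high. Origin: centre of its underside.
- bottle: Bystander: clear water bottle with red cap, 64 mm diameter, 200 mm high. Origin: centre of its underside.
- sachets: Bystander: open black tray, 100 x 140 x 50 mm. Origin: centre of its underside.
There are look-alikes about, which are no part of the job. Several things have the shape of the wedge; the one meant has the colours described above.

How it is judged:
By the outcome, as a careful person would: the job done as asked, in the order asked, and still so for the second after the job is handed in, with the robot touching nothing.
It also fails if it takes over 61 s, if anything falls off the work surface, if the arm or the gripper's body presses on something with over 40 N, if the wrist force passes 120 N, or if a joint passes its speed limit or range.

### The arm

A 6-joint arm with a two-finger parallel gripper is mounted at the origin on the work surface. World frame = base frame: x ahead of the robot, y to its left, z up, the work surface at z = 0. Lengths are in m, angles in rad, forces in N, time in s.
With the tool pointing down it reaches from about 0.3 to 0.95 m from the base axis. Payload 3.1 kg.
Tool frame: the origin (TCP) lies midway between the tips of the shut fingers; the grasp point (between the pads) lies 19 mm behind it; z points along the fingers, y is the line along which they close (so a half turn about z gives the same grasp; the last joint's range is limited). The gripper opens to 85 mm and grips with 20 to 120 N. Pads are 22 mm wide; open, the fingers measure 114 mm over their backs; the gripper's body (76 mm by 85 mm) begins 54 mm behind the grasp point. The pads swing forward as they close: fully open they stand 13 mm farther back than shut.
Start: joints at [1.058, 0.308, 1.634, -0, 1.2, -0.07], TCP at [0.268, 0.565, 0.231] pointing down, gripper open.
Joint ranges: [-3.06, 3.06], [-0.79, 1.96], [0.05, 2.63], [-1.19, 4.34], [0.05, 2.64], [-2.94, 2.94]. Speed limits (rad/s): [2.79, 2.79, 3.14, 3.14, 3.14, 3.14].

### API

Orientations are given as a unit quaternion [w, x, y, z].
In Python, from workcell import monitor, optics, job gives the robot as it stands.
- The arm moves only by the shell command python3 -m inch 'ROWS' [OPENING] [FORCE]. ROWS is JSON, a list of rows, each an object of numbers: "dx", "dy", "dz": the shift along the tool's x, y, z in units of 5 cm (1.0 is 5 cm); "spin": the turn about the tool's z in units of 6 degrees (1.0 is 6 degrees). In form: [{"dx": .., "dy": .., "dz": .., "spin": ..}, ...]. A call has 1 to 12 rows; each row shifts and turns the commanded pose from where the row before left it, along the tool's axes as they then stand; what a row does not reach is not made up. A row lasts 1/10 s, in which the tool goes at most 50 mm and 8.59 degrees, less where a joint would pass 70% of its speed; a pose out of reach is approached as far as the arm can. A call with a number of a shift or a turn outside -1 to 1 is refused whole. A call with a gripper value outside its range is refused whole. OPENING is the closure, from -1 (fully open) to 1 (shut), set as the call begins (- or left out, the last holds). The fingers move at their own pace and stop on an object; FORCE is the grip in N (left out, the last holds). Time passes only in rows, so rows that do not move let the fingers close. It gives the time, the measured TCP pose, the force, the opening and the grip force at its end, in the units of the state.
- monitor.get_obs(): the state, without advancing time (a new reading comes with each control period).
- optics.get_image(name): name is "scene" or "top" or "wrist"; returns the picture (420x560x3 uint8, red, green, blue); there is no depth.
- optics.get_calibration(name): a dict with "camera_matrix" (3x3 intrinsics, pixels), "R" (3x3) and "t" (3): a world point X has camera coordinates R X + t. Camera axes: x right, y down, z forward; pixel columns grow to the right and rows downward; lengths in m; the calibration is good to about 2 mm. A picture is of the moment at which its call begins: read the wrist's pose just before it. get_calibration takes no time and is no camera call; for the wrist camera it gives the pose at the moment of the call.
- job.hand_in(): hands the job in; it is judged then, once.
The state is a dict: "clock": time; "q": joint angles; "joint_velocities": joint speeds; "effort": joint torques, N m; "position": TCP position; "tool_rot": TCP orientation; "wrist_force": force on the tool from outside, world axes, zero at the start; "wrist_torque": the same for the moment, N m; "gripper_width": finger opening in m; "gripper_force": force on a finger pad.
Only numpy, scipy, OpenCV 4.12 (cv2) and the standard library are available. Lean on these libraries where they do the work, as an engineer would, in place of code of your own. Each camera call takes 0.05 s, during which the arm holds its last target. There are 200 camera calls.

## Working session

There is one attempt and no reset: what is moved stays moved. The work goes in short steps, Python scripts to look and compute and a shell command to move; the robot and the scene stay as the last step left them, time stands still between calls to the robot, and variables do not carry over. Pictures are saved under pics/ and viewed, at most 10 in all, crops included, and the job is handed in when it is done.

```bash
mkdir -p pics; ls; python3 - <<'E'
from workcell import monitor, optics, job
import cv2
o=monitor.get_obs(); print({k:o[k] for k in('clock','position','tool_rot','wrist_force')})
for n in('scene','top'):
    im=optics.get_image(n); cv2.imwrite(f'pics/{n}0.png',cv2.resize(im[:,:,::-1],(800,600),interpolation=cv2.INTER_CUBIC))
    c=optics.get_calibration(n); print(n,c)
E
```

```text
pics
{'clock': 0.0, 'position': array([0.26738875, 0.56398642, 0.23002685]), 'tool_rot': array([-3.36363052e-04,  2.19582480e-01,  9.75593226e-01, -1.13058022e-03]), 'wrist_force': array([-0.02558206, -0.58417964, -0.39417413])}
scene {'camera_matrix': array([[419.26268199,   0.        , 277.78828451],
       [  0.        , 419.26268199, 217.39145578],
       [  0.        ,   0.        ,   1.        ]]), 'R': array([[ 0.80839941,  0.58830004, -0.01983544],
       [ 0.40712658, -0.58314616, -0.70298542],
       [-0.42513332,  0.56021747, -0.7109276 ]]), 't': array([-0.44032978, -0.16256089,  1.37131263])}
top {'camera_matrix': array([[541.44040461,   0.        , 273.21653885],
       [  0.        , 541.44040461, 197.80841592],
       [  0.        ,   0.        ,   1.        ]]), 'R': array([[ 0.0099229 , -0.99994663, -0.002878  ],
       [-0.97749307, -0.00909345, -0.21077144],
       [ 0.21073402,  0.00490469, -0.97753113]]), 't': array([0.02523132, 0.54996933, 1.35708393])}
```

View pics/scene0.png

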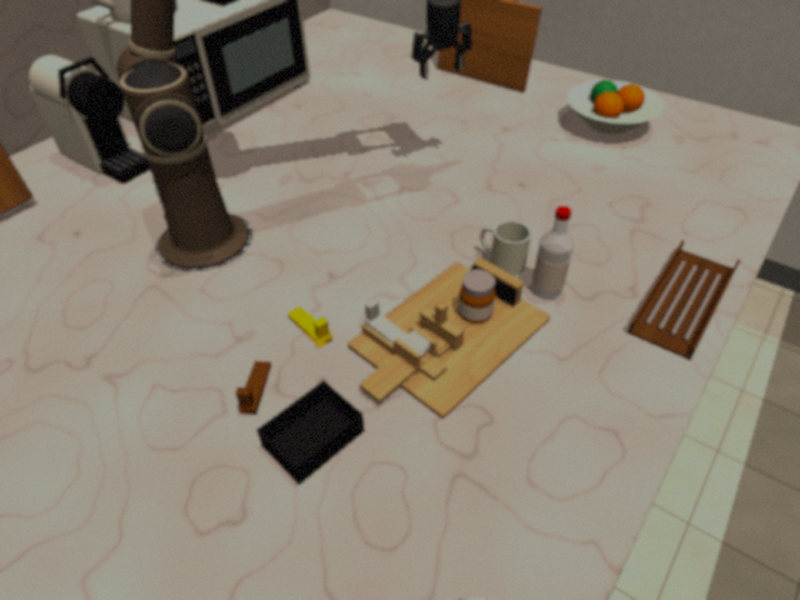

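View pics/top0.png

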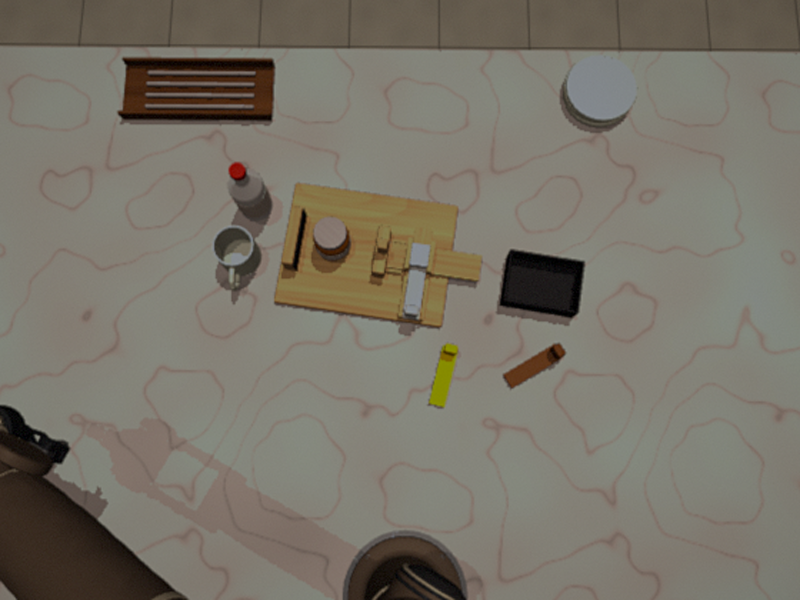

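The scene view shows the board with the jar at about (477,296), bar post (441,313), bridge and white wedge with its tab at (373,310). In the top view, the board corners are at about (295,184), (458,206), (441,326) and (275,303), and the wedge tab is at (411,310). Next I'll enlarge both.

```bash
python3 - <<'E'
import cv2
from workcell import optics
# crop in native px, scale
for n,(x,y,w,h) in {'top':(185,120,160,120),'scene':(235,170,160,120)}.items():
    im=optics.get_image(n)[y:y+h,x:x+w,::-1]
    im=cv2.convertScaleAbs(im,alpha=1.5)
    cv2.imwrite(f'pics/{n}1.png',cv2.resize(im,(800,600),interpolation=cv2.INTER_CUBIC))
E
```

```text
(no output)
```

View pics/top1.png

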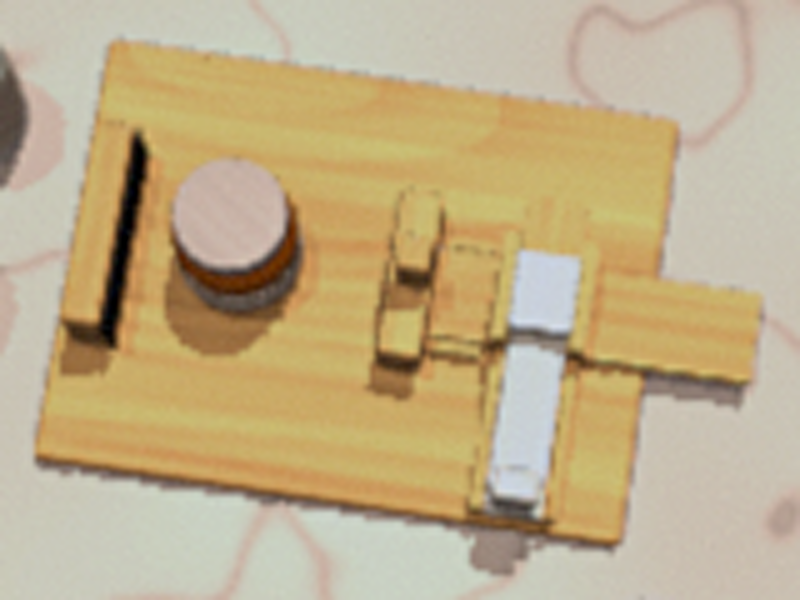

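View pics/scene1.png

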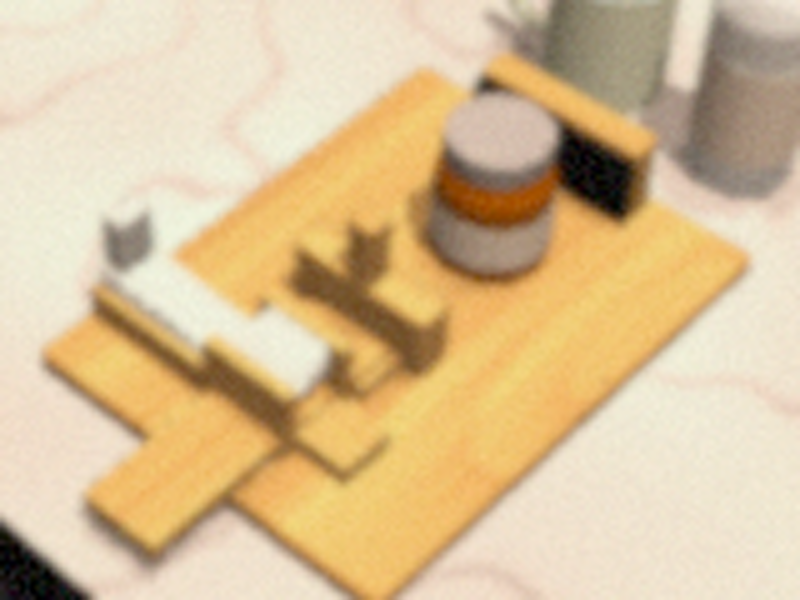

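Top crop: board corners (110,40), (678,122), (615,542) and (40,455), jar lid (231,215), post (418,250), tab (517,485), bar tongue end (755,335). Scene crop: tab (127,215), post (370,225). Next I'll fit the board and triangulate.

```bash
cat > h.py <<'E'
import numpy as np
from workcell import optics
OFF={'top':(185,120),'scene':(235,170)}
cal={n:optics.get_calibration(n) for n in OFF}
def nat(n,u): return np.array(OFF[n])+np.array(u,float)/5
def ray(n,u):
    c=cal[n]; d=np.linalg.inv(c['camera_matrix'])@np.append(nat(n,u),1)
    return -c['R'].T@c['t'], c['R'].T@d
def onz(n,u,z):
    o,d=ray(n,u); return o+d*(z-o[2])/d[2]
def tri(a,b):
    (o1,d1),(o2,d2)=ray('top',a),ray('scene',b)
    s=np.linalg.lstsq(np.c_[d1,-d2],o2-o1,rcond=None)[0]
    p,q=o1+s[0]*d1,o2+s[1]*d2; return (p+q)/2,np.linalg.norm(p-q)
def crop(n,X):
    c=cal[n]; p=c['camera_matrix']@(c['R']@X+c['t']); return np.round((p[:2]/p[2]-OFF[n])*5)
E
python3 - <<'E'
from h import *
np.set_printoptions(precision=4,suppress=True)
B=np.array([[.12,.16],[.12,-.16],[-.12,-.16],[-.12,.16]])
for n,px in {'top':[(110,40),(678,122),(615,542),(40,455)],'scene':[(748,260),(375,600),(45,355),(428,70)]}.items():
    P=np.array([onz(n,u,.015)[:2] for u in px]); m=P.mean(0)
    H=B.T@(P-m); U,S,V=np.linalg.svd(H); R=V.T@U.T
    yaw=np.arctan2(R[1,0],R[0,0]); print(n,m,np.degrees(yaw),'res',((P-m)-B@R.T)*1000)
print('tab',tri((517,470),(127,212))); print('post',tri((418,245),(370,230)))
print('jaw',tri((105,225),(570,95)),'lid',tri((231,215),(502,138)),'tongue end',tri((755,335),(122,525)))
E
```

```text
top [0.616  0.0753] -8.033940102260441 res [[-1.5742 -0.4592]
 [-1.5945  1.6146]
 [ 1.8029  3.6245]
 [ 1.3658 -4.7799]]
scene [0.6197 0.0724] -8.21031004817043 res [[-4.476  -3.8583]
 [-3.9519  5.1831]
 [ 4.7922  1.2066]
 [ 3.6356 -2.5314]]
tab (array([ 0.5006, -0.0101,  0.0862]), np.float64(0.0039646800509290205))
post (array([0.6162, 0.042 , 0.0963]), np.float64(0.002837724432888347))
jaw (array([0.6353, 0.2095, 0.074 ]), np.float64(0.00622248097532291)) lid (array([0.6336, 0.1402, 0.0939]), np.float64(0.0011513631643059541)) tongue end (array([ 0.5891, -0.1377,  0.0231]), np.float64(0.0010603991184639572))
```

```bash
R='{"dx":-0.76,"dy":-0.5}'; python3 -m inch '[{"dx":-0.4,"dy":-0.25},{"dx":-0.8,"dy":-0.52},{"dx":-0.8,"dy":-0.52},{"dx":-0.8,"dy":-0.52},{"dx":-0.8,"dy":-0.52},{"dx":-0.8,"dy":-0.52},{"dx":-0.8,"dy":-0.52},{"dx":-0.8,"dy":-0.52},{"dx":-0.8,"dy":-0.52},{"dx":-0.8,"dy":-0.52},{"dx":-0.8,"dy":-0.52},{"dx":-0.8,"dy":-0.52}]' 1 && python3 -m inch '[{"spin":1},{"spin":1},{"spin":1},{"spin":1},{"spin":1},{"spin":1},{"spin":1},{"spin":1},{"spin":1},{"spin":1},{"spin":1},{"spin":1}]' && cat >> h.py <<'E'
from workcell import monitor
M=np.array([.618,.074]); YAW=np.radians(-8.1)
RB=np.array([[np.cos(YAW),-np.sin(YAW)],[np.sin(YAW),np.cos(YAW)]])
def go(bx,by,z,hd=None):
    "tool-axis units from the present pose to board point (bx,by), height z"
    from scipy.spatial.transform import Rotation as Ro
    o=monitor.get_obs(); q=o['tool_rot']; T=Ro.from_quat([q[1],q[2],q[3],q[0]]).as_matrix()
    tgt=np.append(M+RB@[bx,by],z); d=T.T@(tgt-o['position'])/.05
    h=np.degrees(np.arctan2(T[1,0],T[0,0])-YAW)
    print('t',o['clock'],'board',RB.T@(o['position'][:2]-M),'z',o['position'][2],'tilt',T[:,2],'head-board',h,'units',d,'F',RB.T@o['wrist_force'][:2],o['wrist_force'][2])
E
python3 -c "
from h import *
np.set_printoptions(precision=4,suppress=True)
go(0.001,-.077,.14)"
```

```text
invalid input at $[0]: expected keys dx, dy, dz, spin
Traceback (most recent call last):
NameError: name 'go' is not defined
```

```bash
cat >> h.py <<'E'
from workcell import monitor
np.set_printoptions(precision=4,suppress=True)
M=np.array([.618,.074]); YAW=np.radians(-8.1)
RB=np.array([[np.cos(YAW),-np.sin(YAW)],[np.sin(YAW),np.cos(YAW)]])
def go(bx,by,z):
    "tool-axis units from the present pose to board point (bx,by), height z"
    from scipy.spatial.transform import Rotation as Ro
    o=monitor.get_obs(); q=o['tool_rot']; T=Ro.from_quat([q[1],q[2],q[3],q[0]]).as_matrix()
    tgt=np.append(M+RB@[bx,by],z); d=T.T@(tgt-o['position'])/.05
    h=np.degrees(np.arctan2(T[1,0],T[0,0])-YAW)
    print('t',o['clock'],'board',RB.T@(o['position'][:2]-M),'z',o['position'][2],'tilt',T[:,2],'head-board',h,'units',d,'F',RB.T@o['wrist_force'][:2],o['wrist_force'][2])
E
python3 -m inch '[{"dx":-0.4,"dy":-0.25,"dz":0,"spin":0},{"dx":-0.8,"dy":-0.52,"dz":0,"spin":0},{"dx":-0.8,"dy":-0.52,"dz":0,"spin":0},{"dx":-0.8,"dy":-0.52,"dz":0,"spin":0},{"dx":-0.8,"dy":-0.52,"dz":0,"spin":0},{"dx":-0.8,"dy":-0.52,"dz":0,"spin":0},{"dx":-0.8,"dy":-0.52,"dz":0,"spin":0},{"dx":-0.8,"dy":-0.52,"dz":0,"spin":0},{"dx":-0.8,"dy":-0.52,"dz":0,"spin":0},{"dx":-0.8,"dy":-0.52,"dz":0,"spin":0},{"dx":-0.8,"dy":-0.52,"dz":0,"spin":0},{"dx":-0.8,"dy":-0.52,"dz":0,"spin":0}]' 1 && python3 -m inch '[{"dx":0,"dy":0,"dz":0,"spin":1},{"dx":0,"dy":0,"dz":0,"spin":1},{"dx":0,"dy":0,"dz":0,"spin":1},{"dx":0,"dy":0,"dz":0,"spin":1},{"dx":0,"dy":0,"dz":0,"spin":1},{"dx":0,"dy":0,"dz":0,"spin":1},{"dx":0,"dy":0,"dz":0,"spin":1},{"dx":0,"dy":0,"dz":0,"spin":1},{"dx":0,"dy":0,"dz":0,"spin":1},{"dx":0,"dy":0,"dz":0,"spin":1},{"dx":0,"dy":0,"dz":0,"spin":1},{"dx":0,"dy":0,"dz":0,"spin":1}]'
python3 -c "
from h import *
go(0.001,-.077,.14)"
```

```text
clock: 1.4
position: [0.5562, 0.0961, 0.2312]
tool_rot: [0.0, 0.22, 0.976, 0.0]
wrist_force: [0.9, 0.3, 0.8]
gripper_width: -0.0002
gripper_force: 0.0
clock: 2.6
position: [0.5553, 0.0979, 0.231]
tool_rot: [-0.0, 0.753, 0.659, -0.0]
wrist_force: [-1.0, -0.2, 0.7]
gripper_width: 0.0002
gripper_force: 0.0
t 2.6 board [-0.0654  0.0148] z 0.23102223526129595 tilt [-0.0005 -0.     -1.    ] head-board 90.48180688734298 units [-1.8473  1.3135  1.82  ] F [-0.9371 -0.3545] 0.678672156207624
```

```bash
python3 -m inch '[{"dx":-0.46,"dy":0.33,"dz":0.1,"spin":0},{"dx":-0.46,"dy":0.33,"dz":0.2,"spin":0},{"dx":-0.46,"dy":0.33,"dz":0.3,"spin":0},{"dx":-0.46,"dy":0.32,"dz":0.3,"spin":0},{"dx":0,"dy":0,"dz":0,"spin":0},{"dx":0,"dy":0,"dz":0,"spin":0}]'
python3 - <<'E'
from h import *
import cv2
go(0.001,-.077,.07)
c=optics.get_calibration('wrist'); im=optics.get_image('wrist')
cv2.imwrite('pics/w0.png',cv2.resize(im[:,:,::-1],(800,600)))
def pr(bx,by,z):
    X=np.append(M+RB@[bx,by],z); p=c['camera_matrix']@(c['R']@X+c['t']); return np.round(p[:2]/p[2]*800/560)
for n,p in dict(post=(0,-.032,.102),tab=(-.104,-.1,.085),bl=(-.045,-.017,.06),br=(.045,-.017,.06),bridge=(0,-.1,.062),tip=(0,-.077,.17)).items(): print(n,pr(*p))
E
```

```text
clock: 3.2
position: [0.6082, -0.0021, 0.1854]
tool_rot: [-0.001, 0.752, 0.66, -0.001]
wrist_force: [-0.1, -0.1, 0.0]
gripper_width: 0.0002
gripper_force: 0.0
t 3.2 board [ 0.001  -0.0767] z 0.18542263899643383 tilt [-0.002   0.0006 -1.    ] head-board 90.64056715820094 units [-0.0068  0.0051  2.3084] F [-0.0484 -0.1183] 0.038835199999745426
post [395. 214.]
tab [186. 343.]
bl [306. 170.]
br [487. 173.]
bridge [395. 329.]
tip [392. 380.]
```

View pics/w0.png

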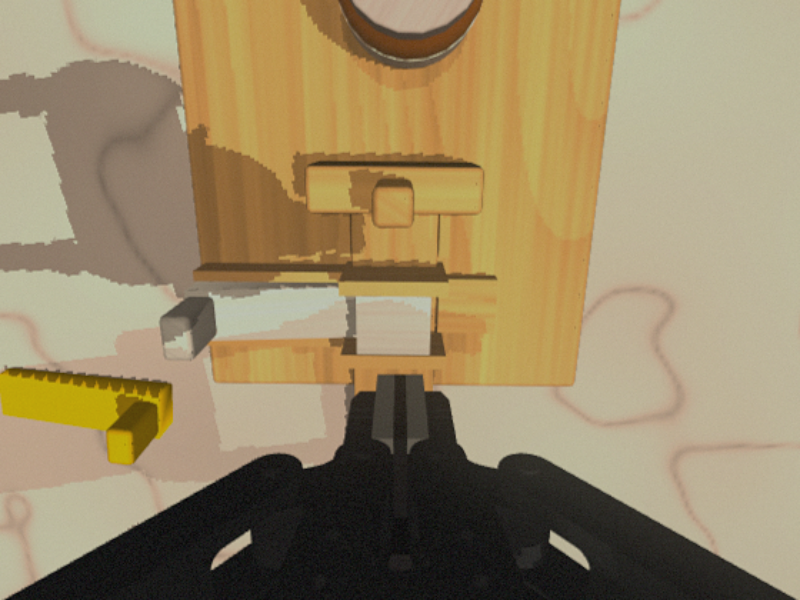

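The wrist view confirms the estimate to within 2–3 mm: post top at (393,207), bridge (394,325), tab (178,343). The fingers can go down behind the post.

```bash
python3 -m inch '[{"dx":0,"dy":0,"dz":0.3,"spin":0},{"dx":0,"dy":0,"dz":0.6,"spin":0},{"dx":0,"dy":0,"dz":0.6,"spin":0},{"dx":0,"dy":0,"dz":0.5,"spin":0},{"dx":0,"dy":0,"dz":0.25,"spin":-0.1},{"dx":0.1,"dy":0,"dz":0,"spin":0},{"dx":0.15,"dy":0,"dz":0,"spin":0},{"dx":0.1,"dy":0,"dz":0,"spin":0}]'
python3 -m inch '[{"dx":0.06,"dy":0,"dz":0,"spin":0},{"dx":0.06,"dy":0,"dz":0,"spin":0},{"dx":0.06,"dy":0,"dz":0,"spin":0},{"dx":0.06,"dy":0,"dz":0,"spin":0},{"dx":0.06,"dy":0,"dz":0,"spin":0},{"dx":0.06,"dy":0,"dz":0,"spin":0},{"dx":0.06,"dy":0,"dz":0,"spin":0},{"dx":0.06,"dy":0,"dz":0,"spin":0}]'
python3 -c "
from h import *
go(0.001,.015,.072)"
```

```text
clock: 4.05
position: [0.6125, 0.0167, 0.0756]
tool_rot: [0.001, 0.747, 0.664, 0.001]
wrist_force: [-0.4, -0.0, 0.1]
gripper_width: -0.0005
gripper_force: 0.0
clock: 4.85
position: [0.6142, 0.0394, 0.074]
tool_rot: [0.001, 0.748, 0.664, 0.0]
wrist_force: [0.5, -3.9, 1.6]
gripper_width: 0.0001
gripper_force: 1.4
t 4.85 board [ 0.0011 -0.0348] z 0.07401611568471693 tilt [ 0.0012 -0.0003 -1.    ] head-board 91.32015609533859 units [0.9956 0.0209 0.0402] F [ 1.0885 -3.7577] 1.5545542050452
```

```bash
python3 -m inch '[{"dx":0.08,"dy":0,"dz":0,"spin":0.1},{"dx":0.08,"dy":0,"dz":0,"spin":0.1},{"dx":0.08,"dy":0,"dz":0,"spin":0},{"dx":0.08,"dy":0,"dz":0,"spin":0},{"dx":0.08,"dy":0,"dz":0,"spin":0},{"dx":0.08,"dy":0,"dz":0,"spin":0}]'
python3 -m inch '[{"dx":0.08,"dy":0,"dz":0,"spin":0},{"dx":0.08,"dy":0,"dz":0,"spin":0},{"dx":0.08,"dy":0,"dz":0,"spin":0},{"dx":0.06,"dy":0,"dz":0,"spin":0},{"dx":0.04,"dy":0,"dz":0,"spin":0}]'
python3 -c "
from h import *
go(0.001,.022,.072)"
```

```text
clock: 5.45
position: [0.6168, 0.0636, 0.0737]
tool_rot: [0.0, 0.755, 0.656, -0.0]
wrist_force: [1.1, -4.2, 1.2]
gripper_width: -0.0001
gripper_force: 1.4
clock: 5.95
position: [0.6191, 0.0796, 0.0737]
tool_rot: [0.0, 0.754, 0.656, -0.001]
wrist_force: [1.0, -5.9, 0.8]
gripper_width: -0.0001
gripper_force: 2.7
t 5.95 board [0.0003 0.0057] z 0.07371101672484812 tilt [-0.0003 -0.0015 -1.    ] head-board 90.16583015555227 units [0.3262 0.0145 0.0337] F [ 1.8637 -5.6761] 0.7806962789070051
```

```bash
python3 -m inch '[{"dx":0.05,"dy":0,"dz":0,"spin":0},{"dx":0.05,"dy":0,"dz":0,"spin":0},{"dx":0.05,"dy":0,"dz":0,"spin":0},{"dx":0.04,"dy":0,"dz":0,"spin":0},{"dx":0.02,"dy":0,"dz":0,"spin":0}]' | sed -n 1,4p
python3 -m inch '[{"dx":0.02,"dy":0,"dz":0,"spin":0},{"dx":0.02,"dy":0,"dz":0,"spin":0},{"dx":0,"dy":0,"dz":0,"spin":0}]'| sed -n 1,4p
python3 -c "
from h import *
go(0.001,.022,.072)"
```

```text
clock: 6.45
position: [0.6205, 0.0899, 0.0737]
tool_rot: [0.0, 0.754, 0.656, -0.001]
wrist_force: [2.1, -6.2, 0.2]
clock: 6.75
position: [0.6208, 0.0919, 0.0737]
tool_rot: [0.0, 0.754, 0.656, -0.001]
wrist_force: [1.7, -5.0, 1.0]
t 6.75 board [0.0003 0.0181] z 0.07369087347083843 tilt [-0.0003 -0.0013 -1.    ] head-board 90.1478623364295 units [0.0779 0.0145 0.0337] F [ 2.3493 -4.7438] 0.9704624954375765
```

```bash
python3 -m inch '[{"dx":0.02,"dy":0,"dz":0,"spin":0},{"dx":0.02,"dy":0,"dz":0,"spin":0},{"dx":0,"dy":0,"dz":0,"spin":0}]'| sed -n '1,2p;4p'
python3 -m inch '[{"dx":0.02,"dy":0,"dz":0,"spin":0},{"dx":0,"dy":0,"dz":0,"spin":0}]'| sed -n '1,2p;4p'
python3 -m inch '[{"dx":0.02,"dy":0,"dz":0,"spin":0},{"dx":0,"dy":0,"dz":0,"spin":0}]'| sed -n '1,2p;4p'
```

```text
clock: 7.05
position: [0.6211, 0.0938, 0.0737]
wrist_force: [1.2, -5.6, 0.8]
clock: 7.25
position: [0.6212, 0.0948, 0.0737]
wrist_force: [1.3, -4.9, 1.5]
clock: 7.45
position: [0.6214, 0.0958, 0.0737]
wrist_force: [0.8, -5.4, 1.1]
```

```bash
python3 -m inch '[{"dx":0.02,"dy":0,"dz":0,"spin":0},{"dx":0,"dy":0,"dz":0,"spin":0}]'| sed -n '1,2p;4p'
```

```text
clock: 7.65
position: [0.6215, 0.0968, 0.0737]
wrist_force: [1.8, -4.5, 1.2]
```

```bash
for i in 1; do python3 -m inch '[{"dx":0.01,"dy":0,"dz":0,"spin":0},{"dx":0.01,"dy":0,"dz":0,"spin":0}]'| sed -n '1,2p;4p'; done
python3 -m inch '[{"dx":0.01,"dy":0,"dz":0,"spin":0},{"dx":0.01,"dy":0,"dz":0,"spin":0}]'| sed -n '1,2p;4p'
```

```text
clock: 7.85
position: [0.6216, 0.0976, 0.0737]
wrist_force: [1.3, -5.4, 1.0]
clock: 8.05
position: [0.6217, 0.0982, 0.0737]
wrist_force: [1.2, -8.6, 1.8]
```

```bash
python3 -m inch '[{"dx":0.01,"dy":0,"dz":0,"spin":0},{"dx":0,"dy":0,"dz":0,"spin":0}]'| sed -n '1,2p;4p'
```

```text
clock: 8.25
position: [0.6217, 0.0981, 0.0737]
wrist_force: [1.4, -7.1, 2.1]
```

```bash
python3 -m inch '[{"dx":0.01,"dy":0,"dz":0,"spin":0},{"dx":0,"dy":0,"dz":0,"spin":0}]'| sed -n '1,2p;4p'
```

```text
clock: 8.45
position: [0.6217, 0.0981, 0.0737]
wrist_force: [0.8, -9.4, 1.0]
```

```bash
python3 -m inch '[{"dx":0.01,"dy":0,"dz":0,"spin":0},{"dx":0,"dy":0,"dz":0,"spin":0}]'| sed -n '1,2p;4p'
```

```text
clock: 8.65
position: [0.6217, 0.0981, 0.0737]
wrist_force: [1.5, -9.7, 2.0]
```

```bash
python3 -m inch '[{"dx":0.01,"dy":0,"dz":0,"spin":0},{"dx":0,"dy":0,"dz":0,"spin":0}]'| sed -n '1,2p;4p'
python3 -c "
from h import *
go(0.001,.022,.072)"
```

```text
clock: 8.85
position: [0.6217, 0.0982, 0.0737]
wrist_force: [0.3, -12.1, 2.0]
t 8.85 board [0.0002 0.0245] z 0.07372252735206836 tilt [-0.0016 -0.0054 -1.    ] head-board 90.20326741371575 units [-0.0493  0.0149  0.0347] F [  1.9888 -11.9457] 2.006523734759364
```

```bash
python3 -m inch '[{"dx":-0.03,"dy":0,"dz":0,"spin":0},{"dx":-0.05,"dy":0,"dz":0,"spin":0},{"dx":-0.15,"dy":0,"dz":0,"spin":0},{"dx":-0.2,"dy":0,"dz":-0.2,"spin":0},{"dx":0,"dy":0,"dz":-0.6,"spin":0},{"dx":0,"dy":0,"dz":-0.6,"spin":0},{"dx":-0.5,"dy":0,"dz":-0.4,"spin":0},{"dx":-0.5,"dy":0,"dz":0,"spin":0}]'|sed -n '1,4p'
python3 -m inch '[{"dx":0,"dy":0.3,"dz":0,"spin":-1},{"dx":0,"dy":0.3,"dz":0,"spin":-1},{"dx":0,"dy":0,"dz":0,"spin":-1},{"dx":0,"dy":0,"dz":0,"spin":-1},{"dx":0,"dy":0,"dz":0,"spin":-1},{"dx":0,"dy":0,"dz":0,"spin":-1},{"dx":0,"dy":0,"dz":0,"spin":-1},{"dx":0,"dy":0,"dz":0,"spin":-1},{"dx":0,"dy":0,"dz":0,"spin":-1},{"dx":0,"dy":0,"dz":0,"spin":-1},{"dx":0,"dy":0,"dz":0,"spin":-1},{"dx":0,"dy":0,"dz":0,"spin":-1}]' >/dev/null
python3 -m inch '[{"dx":0,"dy":0,"dz":0,"spin":-1},{"dx":0,"dy":0,"dz":0,"spin":-1},{"dx":0,"dy":0,"dz":0,"spin":-1},{"dx":0,"dy":0,"dz":0,"spin":0}]' >/dev/null
python3 -c "
from h import *
go(-.142,-.099,.15)"
```

```text
clock: 9.65
position: [0.615, 0.0306, 0.1688]
tool_rot: [0.003, 0.754, 0.657, 0.003]
wrist_force: [0.3, -0.6, 0.1]
t 11.25 board [ 0.03   -0.0422] z 0.16426317107056293 tilt [-0.0002  0.0005 -1.    ] head-board 180.11519966178795 units [ 3.4423 -1.1284  0.2857] F [-0.0247 -0.8652] 0.9172997925238454
```

```bash
python3 -m inch '[{"dx":0.4,"dy":-0.2,"dz":0,"spin":0},{"dx":0.7,"dy":-0.2,"dz":0,"spin":0},{"dx":0.7,"dy":-0.2,"dz":0,"spin":0},{"dx":0.7,"dy":-0.2,"dz":0,"spin":0},{"dx":0.6,"dy":-0.2,"dz":0.1,"spin":0},{"dx":0.3,"dy":-0.1,"dz":0.1,"spin":0},{"dx":0,"dy":0,"dz":0,"spin":0},{"dx":0,"dy":0,"dz":0,"spin":0}]' >/dev/null
python3 - <<'E'
from h import *
import cv2
go(-.142,-.099,.061)
c=optics.get_calibration('wrist'); im=optics.get_image('wrist')
cv2.imwrite('pics/w1.png',cv2.resize(im[:,:,::-1],(800,600)))
def pr(bx,by,z):
    X=np.append(M+RB@[bx,by],z); p=c['camera_matrix']@(c['R']@X+c['t']); return np.round(p[:2]/p[2]*800/560)
print(pr(-.106,-.099,.085),pr(-.104,-.099,.085),pr(0,-.1,.062))
c2=optics.get_image('scene')[170:290,235:395,::-1]
cv2.imwrite('pics/s2.png',cv2.resize(cv2.convertScaleAbs(c2,alpha=1.5),(800,600),interpolation=cv2.INTER_CUBIC))
E
```

```text
t 12.05 board [-0.1387 -0.0975] z 0.1545017127137229 tilt [ 0.002   0.0001 -1.    ] head-board 180.03623063132554 units [ 0.0698 -0.0307  1.8699] F [1.4375 0.3781] 0.0006555428330240198
[395. 387.] [395. 391.] [394. 541.]
```

View pics/w1.png

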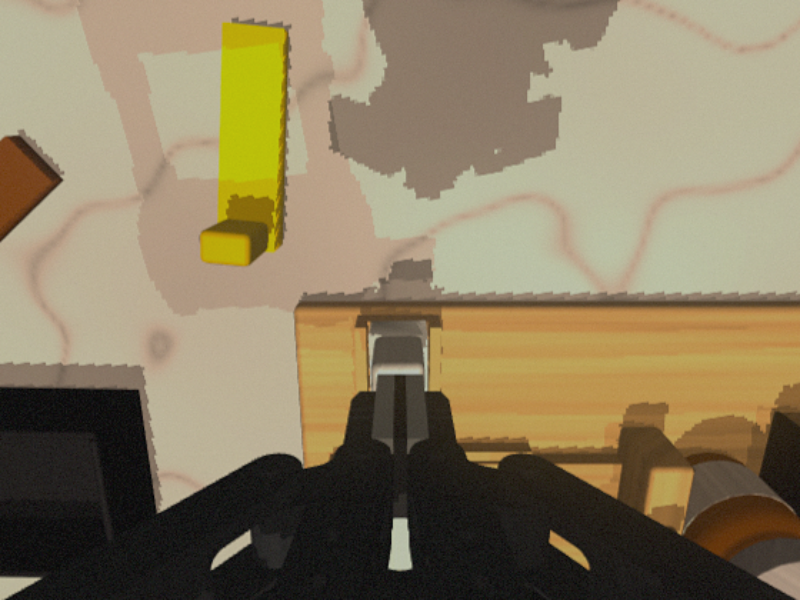

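View pics/s2.png

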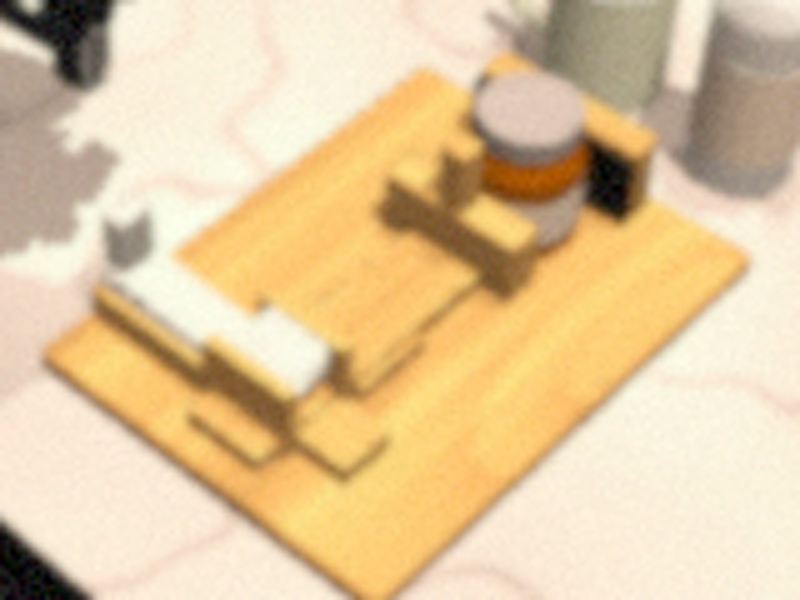

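The wrist view shows the tab's back edge at about row 366, so board x ≈ −0.116, in line with the fingers. The scene view shows the bar snug on an upright jar against the jaw. I'll go down behind the tab.

```bash
cat > ok.py <<'E'
from h import *
o=monitor.get_obs(); f=-(RB.T@o['wrist_force'][:2])[0]; x=(RB.T@(o['position'][:2]-M))[0]
print('t %.2f x %.4f push %.1f'%(o['clock'],x,f)); raise SystemExit(f>6)
E
python3 -m inch '[{"dx":0.08,"dy":-0.02,"dz":0.3,"spin":0},{"dx":0,"dy":0,"dz":0.5,"spin":0},{"dx":0,"dy":0,"dz":0.5,"spin":0},{"dx":0,"dy":0,"dz":0.4,"spin":0},{"dx":0,"dy":0,"dz":0.17,"spin":0},{"dx":0,"dy":0,"dz":0,"spin":0}]' >/dev/null
python3 ok.py && python3 -m inch '[{"dx":-0.06,"dy":0,"dz":0,"spin":0},{"dx":-0.06,"dy":0,"dz":0,"spin":0},{"dx":-0.06,"dy":0,"dz":0,"spin":0},{"dx":-0.06,"dy":0,"dz":0,"spin":0},{"dx":-0.03,"dy":0,"dz":0,"spin":0}]' >/dev/null
python3 ok.py && python3 -m inch '[{"dx":-0.02,"dy":0,"dz":0,"spin":0},{"dx":-0.02,"dy":0,"dz":0,"spin":0},{"dx":-0.02,"dy":0,"dz":0,"spin":0},{"dx":-0.02,"dy":0,"dz":0,"spin":0}]' >/dev/null
python3 ok.py && python3 -m inch '[{"dx":-0.02,"dy":0,"dz":0,"spin":0},{"dx":-0.02,"dy":0,"dz":0,"spin":0},{"dx":-0.02,"dy":0,"dz":0,"spin":0}]' >/dev/null
python3 -c "
from h import *
go(0.001,-.099,.061)"
```

```text
t 12.75 x -0.1437 push 0.1
t 12.75 x -0.1437 push 0.1
t 12.75 x -0.1437 push 0.1
t 12.75 board [-0.1437 -0.0984] z 0.0592745921528192 tilt [-0.0023  0.0003 -1.    ] head-board 180.12392391223267 units [-2.8938 -0.0181 -0.0411] F [-0.0596 -1.0313] -0.34334659376595883False
False
False
```

```bash
sed -i 's/SystemExit(f>6)/SystemExit(int(f>6))/' ok.py
python3 -m inch '[{"dx":-0.06,"dy":0,"dz":0,"spin":0},{"dx":-0.06,"dy":0,"dz":0,"spin":0},{"dx":-0.06,"dy":0,"dz":0,"spin":0},{"dx":-0.06,"dy":0,"dz":0,"spin":0},{"dx":-0.03,"dy":0,"dz":0,"spin":0}]' >/dev/null
python3 ok.py && python3 -m inch '[{"dx":-0.02,"dy":0,"dz":0,"spin":0},{"dx":-0.02,"dy":0,"dz":0,"spin":0},{"dx":-0.02,"dy":0,"dz":0,"spin":0},{"dx":-0.02,"dy":0,"dz":0,"spin":0}]' >/dev/null
python3 ok.py && python3 -m inch '[{"dx":-0.02,"dy":0,"dz":0,"spin":0},{"dx":-0.02,"dy":0,"dz":0,"spin":0},{"dx":-0.02,"dy":0,"dz":0,"spin":0}]' >/dev/null
python3 ok.py && python3 -m inch '[{"dx":-0.02,"dy":0,"dz":0,"spin":0},{"dx":-0.02,"dy":0,"dz":0,"spin":0},{"dx":-0.02,"dy":0,"dz":0,"spin":0}]' >/dev/null
python3 ok.py && python3 -m inch '[{"dx":-0.02,"dy":0,"dz":0,"spin":0},{"dx":-0.02,"dy":0,"dz":0,"spin":0},{"dx":-0.02,"dy":0,"dz":0,"spin":0}]' >/dev/null
python3 ok.py
```

```text
t 13.25 x -0.1297 push 1.0
t 13.65 x -0.1262 push 0.6
t 13.95 x -0.1229 push 0.5
t 14.25 x -0.1199 push 0.2
t 14.55 x -0.1169 push 1.4
```

```bash

python3 -m inch '[{"dx":-0.02,"dy":0,"dz":0,"spin":0},{"dx":-0.02,"dy":0,"dz":0,"spin":0},{"dx":-0.02,"dy":0,"dz":0,"spin":0}]' >/dev/null
python3 ok.py && python3 -m inch '[{"dx":-0.02,"dy":0,"dz":0,"spin":0},{"dx":-0.02,"dy":0,"dz":0,"spin":0},{"dx":-0.02,"dy":0,"dz":0,"spin":0}]' >/dev/null && 
python3 ok.py && python3 -m inch '[{"dx":-0.02,"dy":0,"dz":0,"spin":0},{"dx":-0.02,"dy":0,"dz":0,"spin":0},{"dx":-0.02,"dy":0,"dz":0,"spin":0}]' >/dev/null && 
python3 ok.py && python3 -m inch '[{"dx":-0.02,"dy":0,"dz":0,"spin":0},{"dx":-0.02,"dy":0,"dz":0,"spin":0}]' >/dev/null && 
python3 ok.py && python3 -m inch '[{"dx":-0.02,"dy":0,"dz":0,"spin":0},{"dx":-0.02,"dy":0,"dz":0,"spin":0}]' >/dev/null && 
python3 ok.py && python3 -m inch '[{"dx":-0.02,"dy":0,"dz":0,"spin":0},{"dx":-0.02,"dy":0,"dz":0,"spin":0}]' >/dev/null && 
python3 ok.py && python3 -m inch '[{"dx":-0.02,"dy":0,"dz":0,"spin":0},{"dx":-0.02,"dy":0,"dz":0,"spin":0}]' >/dev/null && 
python3 ok.py && python3 -m inch '[{"dx":-0.02,"dy":0,"dz":0,"spin":0},{"dx":-0.02,"dy":0,"dz":0,"spin":0}]' >/dev/null && 
python3 ok.py && python3 -m inch '[{"dx":-0.02,"dy":0,"dz":0,"spin":0},{"dx":-0.02,"dy":0,"dz":0,"spin":0}]' >/dev/null && 
python3 ok.py && python3 -m inch '[{"dx":-0.02,"dy":0,"dz":0,"spin":0},{"dx":-0.02,"dy":0,"dz":0,"spin":0}]' >/dev/null && 
python3 ok.py && python3 -m inch '[{"dx":-0.02,"dy":0,"dz":0,"spin":0},{"dx":-0.02,"dy":0,"dz":0,"spin":0}]' >/dev/null && 
python3 ok.py
```

```text
t 14.85 x -0.1140 push 2.3
t 15.15 x -0.1110 push 0.9
t 15.45 x -0.1080 push 1.8
t 15.65 x -0.1060 push 0.6
t 15.85 x -0.1040 push 2.0
t 16.05 x -0.1020 push 1.9
t 16.25 x -0.1000 push 0.4
t 16.45 x -0.0980 push 1.3
t 16.65 x -0.0960 push 1.8
t 16.85 x -0.0940 push 1.4
t 17.05 x -0.0920 push 1.2
```

```bash

python3 -m inch '[{"dx":-0.02,"dy":0,"dz":0,"spin":0},{"dx":-0.02,"dy":0,"dz":0,"spin":0}]' >/dev/null
python3 ok.py && python3 -m inch '[{"dx":-0.02,"dy":0,"dz":0,"spin":0},{"dx":-0.02,"dy":0,"dz":0,"spin":0}]' >/dev/null && 
python3 ok.py && python3 -m inch '[{"dx":-0.02,"dy":0,"dz":0,"spin":0},{"dx":-0.02,"dy":0,"dz":0,"spin":0}]' >/dev/null && 
python3 ok.py && python3 -m inch '[{"dx":-0.02,"dy":0,"dz":0,"spin":0},{"dx":-0.02,"dy":0,"dz":0,"spin":0}]' >/dev/null && 
python3 ok.py && python3 -m inch '[{"dx":-0.02,"dy":0,"dz":0,"spin":0},{"dx":-0.02,"dy":0,"dz":0,"spin":0}]' >/dev/null && 
python3 ok.py && python3 -m inch '[{"dx":-0.02,"dy":0,"dz":0,"spin":0},{"dx":-0.02,"dy":0,"dz":0,"spin":0}]' >/dev/null && 
python3 ok.py && python3 -m inch '[{"dx":-0.02,"dy":0,"dz":0,"spin":0},{"dx":-0.02,"dy":0,"dz":0,"spin":0}]' >/dev/null && 
python3 ok.py && python3 -m inch '[{"dx":-0.02,"dy":0,"dz":0,"spin":0},{"dx":-0.02,"dy":0,"dz":0,"spin":0}]' >/dev/null && 
python3 ok.py && python3 -m inch '[{"dx":-0.02,"dy":0,"dz":0,"spin":0},{"dx":-0.02,"dy":0,"dz":0,"spin":0}]' >/dev/null && 
python3 ok.py && python3 -m inch '[{"dx":-0.02,"dy":0,"dz":0,"spin":0},{"dx":-0.02,"dy":0,"dz":0,"spin":0}]' >/dev/null && 
python3 ok.py && python3 -m inch '[{"dx":-0.02,"dy":0,"dz":0,"spin":0},{"dx":-0.02,"dy":0,"dz":0,"spin":0}]' >/dev/null && 
python3 ok.py && python3 -m inch '[{"dx":-0.02,"dy":0,"dz":0,"spin":0},{"dx":-0.02,"dy":0,"dz":0,"spin":0}]' >/dev/null && 
python3 ok.py
```

```text
t 17.25 x -0.0900 push 2.4
t 17.45 x -0.0896 push 5.9
t 17.65 x -0.0894 push 9.2
```

```bash
python3 -m inch '[{"dx":-0.02,"dy":0,"dz":0,"spin":0},{"dx":0,"dy":0,"dz":0,"spin":0},{"dx":0,"dy":0,"dz":0,"spin":0}]' >/dev/null
python3 ok.py; python3 -m inch '[{"dx":0,"dy":0,"dz":0,"spin":0}]' >/dev/null; python3 ok.py
```

```text
t 17.95 x -0.0893 push 9.8
t 18.05 x -0.0893 push 9.9
```

```bash
python3 -m inch '[{"dx":-0.02,"dy":0,"dz":0,"spin":0},{"dx":-0.02,"dy":0,"dz":0,"spin":0},{"dx":0,"dy":0,"dz":0,"spin":0},{"dx":0,"dy":0,"dz":0,"spin":0}]' >/dev/null
python3 ok.py; python3 -m inch '[{"dx":0,"dy":0,"dz":0,"spin":0}]' >/dev/null; python3 ok.py
```

```text
t 18.45 x -0.0891 push 12.8
t 18.55 x -0.0891 push 11.7
```

```bash
python3 -m inch '[{"dx":-0.02,"dy":0,"dz":0,"spin":0},{"dx":-0.02,"dy":0,"dz":0,"spin":0},{"dx":-0.02,"dy":0,"dz":0,"spin":0},{"dx":0,"dy":0,"dz":0,"spin":0},{"dx":0,"dy":0,"dz":0,"spin":0}]' >/dev/null
python3 ok.py; python3 -m inch '[{"dx":0,"dy":0,"dz":0,"spin":0}]' >/dev/null; python3 ok.py;python3 -m inch '[{"dx":0,"dy":0,"dz":0,"spin":0}]' >/dev/null; python3 ok.py
```

```text
t 19.05 x -0.0889 push 18.2
t 19.15 x -0.0889 push 18.8
t 19.25 x -0.0889 push 17.2
```

The push has held steady at about 18 N, so I'll back away slowly and lift.

```bash
python3 -m inch '[{"dx":0.04,"dy":0,"dz":0,"spin":0},{"dx":0.06,"dy":0,"dz":0,"spin":0},{"dx":0.1,"dy":0,"dz":0,"spin":0},{"dx":0.15,"dy":0,"dz":0,"spin":0},{"dx":0.15,"dy":0,"dz":0,"spin":0},{"dx":0.1,"dy":0,"dz":-0.3,"spin":0},{"dx":0,"dy":0,"dz":-0.7,"spin":0},{"dx":0.3,"dy":0,"dz":-0.7,"spin":0},{"dx":0.5,"dy":0,"dz":-0.4,"spin":0},{"dx":0.5,"dy":0,"dz":0,"spin":0},{"dx":0,"dy":0,"dz":0,"spin":0},{"dx":0,"dy":0,"dz":0,"spin":0}]'|sed -n '1,4p'
python3 - <<'E'
from h import *
import cv2
a,b=[cv2.resize(cv2.convertScaleAbs(optics.get_image(n)[y:y+120,x:x+160,::-1],alpha=1.5),(400,300),interpolation=cv2.INTER_CUBIC) for n,(x,y) in OFF.items()]
cv2.imwrite('pics/end.png',np.hstack([a,b]))
E
```

```text
clock: 20.45
position: [0.4312, 0.001, 0.1657]
tool_rot: [0.001, 0.069, 0.998, -0.0]
wrist_force: [-0.3, 0.5, 0.5]
```

View pics/end.png

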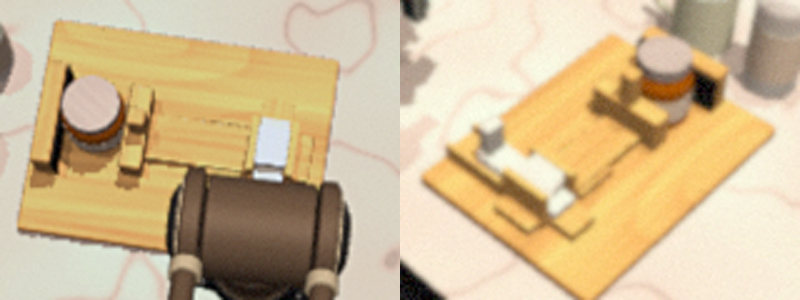

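In the final picture the wedge sits in under the bridge with its tab at (490,135) in the right half. The jar is upright between bar and jaw at (665,80), and the robot is clear.

```bash
python3 -c "
from workcell import job; print(job.hand_in())"
```

```text
the job is handed in; nothing more can be done
None
```

The job is handed in at about 20.5 s: the jar stands upright and snug between bar and fixed jaw (about 12 N push on the bar), the wedge is jammed with a steady push of about 18 N, and the robot is clear of everything.

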